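Fit the drying board into the curing box

ROBOT

A 6-joint arm with a two-finger parallel gripper is mounted at the origin on the work surface. World frame = base frame: x ahead of the robot, y to its left, z up, the work surface at z = 0. Lengths are in m, angles in rad, forces in N, time in s.
With the tool pointing down it reaches from about 0.375 to 0.9 m from the base axis. Payload 3.1 kg.
Tool frame: the origin (TCP) lies midway between the tips of the shut fingers; the grasp point (between the pads) lies 19 mm behind it; z points along the fingers, y is the line along which they close (so a half turn about z gives the same grasp; the last joint's range is limited). The gripper opens to 85 mm and grips with 20 to 120 N. Pads are 22 mm wide; open, the fingers measure 114 mm over their backs; the gripper's body (76 mm by 85 mm) begins 54 mm behind the grasp point. The pads swing forward as they close: fully open they stand 13 mm farther back than shut.
Start: joints at [0.995, 0.527, 1.433, -0, 1.181, -0.178], TCP at [0.242, 0.576, 0.231] pointing down, gripper open.
Joint ranges: [-3.08, 3.08], [-0.75, 2.2], [0.22, 2.44], [-1.43, 4.57], [0, 2.65], [-2.85, 2.85]. Speed limits (rad/s): [2.79, 2.79, 3.14, 3.14, 3.14, 3.14].

INTERFACE

Orientations are given as a unit quaternion [x, y, z, w].
In Python, from station import manip gives the robot as it stands. The module is installed in compiled form; this text tells all that it offers.
- The arm moves only by the tool apply_moves, never from a script. Its arguments are lists of equal length, an entry for each row: "claw": the gripper's target within -1 to 1 (fully open at 1, half-way at 0, shut at -1); "travel": the shift along the tool's x, y, z scaled (see below), a list of three; "turn": the turn, a rotation vector about the tool's x, y, z scaled (see below), a list of three. In form: {"claw": [claw, ...], "travel": [[dx, dy, dz], ...], "turn": [[rx, ry, rz], ...]}. A call has 1 to 5 rows; each row is the pose to reach, as a shift and turn from the pose commanded when the call began, along the tool's axes at that moment, turning the shorter way round; what a row does not reach only later rows make up. The controller multiplies each number of a shift by 800 mm and each number of a turn by 180 degrees. A row lasts 1/12 s, in which the tool goes at most 41.7 mm and 7.16 degrees, less where a joint would pass 70% of its speed; a pose out of reach is approached as far as the arm can. A call with a number of a shift or a turn outside -1 to 1 is refused whole. A call with a gripper value outside its range is refused whole. The fingers move at their own pace and stop on an object; "newtons" is the grip in N (left out, the last holds). Time passes only in rows, so rows that repeat a pose let the fingers close. It gives the time, the measured TCP pose, the force, the opening and the grip force at its end, in the units of the state.
- manip.sense(): the state, without advancing time (a new reading comes with each control period).
- manip.snapshot(name): name is "side" or "top" or "wrist"; returns a dict with "pixels" (420x560x3 uint8, red, green, blue), "depth" (420x560 float32, m along the optical axis (not along the pixel's ray), 0 where there is no reading), "intrinsics" (3x3 intrinsics, pixels), "R" (3x3) and "t" (3): a world point X has camera coordinates R X + t. Camera axes: x right, y down, z forward; pixel columns grow to the right and rows downward; lengths in m; the calibration is good to about 2 mm. A picture is of the moment at which its call begins.
- manip.sign_off(): hands the job in; it is judged then, once.
The state is a dict: "t": time; "q": joint angles; "qd": joint speeds; "tau": joint torques, N m; "tcp_pos": TCP position; "tool_rot": TCP orientation; "force": force on the tool from outside, world axes, zero at the start; "ft_torque": the same for the moment, N m; "finger_gap": opening from 0.0 (shut) to 1.0 (fully open); "gripper_force": force on a finger pad.
Only numpy, scipy, OpenCV 4.12 (cv2) and the standard library are available. Lean on these libraries where they do the work, as an engineer would, in place of code of your own. Each camera call takes 0.05 s, during which the arm holds its last target. There are 200 camera calls.

TASK

Pick up the slatted drying board by its upright grip and fit it into the wooden curing box: tip it, feed one end under the wide rim at the sprung end, push gently against the springs until the other end drops past the narrow rim, and leave the board lying flat on the ledges, sprung home with both ends under the rims, and let go. Use only gentle force on the box, and leave the other things on the table where they are.

Things in the scene. Friction and masses are not known exactly. Their poses are not given: they have to be found in the camera images.
- board_grip (a point): Centre of the grip of the loose slatted wooden board (0.18 to 0.35 kg). Board: 120 (its x) x 180 (its y) x 6 mm thick, the same either way round. Grip: an upright block on the middle of the board's top, 70 (x) x 16 (y) x 36 mm high. This point is 24 mm above the board's underside, 18 mm above its top face. z is the board's upward normal.
- box: Open-topped plywood curing box fixed to the table, 140 (x) x 274 (y) x 80 mm high; origin at the centre of its underside, z up, +y towards its sprung end (wide rim). Inside, a dark wood frame with ledges and rims is held fast somewhere d = -15 to +15 mm along y from the middle: different each time, NOT measured, to be found by feel or sight. Do not press board and box over 30 N.
- box_ledge (a point): Point in the middle of the box at ledge height, 50 mm over the table; axes as the box. The board is to lie on these ledges, all round the frame, between side walls 128 mm apart (x) and 80 mm high. Seated, it is pushed by the sprung strip against the frame's near end wall, whose inner face is at y = -105+d mm; board centre then at y = -15+d, its grip point 24 mm over the ledges.
- box_mouth (a point): Point in the middle of the box at the height of the tops of the rims, 82 mm over the table (undersides 74 mm). Along box y: the narrow rim ends at -91+d mm, the wide rim begins at +63+d: an opening of 154 mm, shorter than the 180 mm board. The board's near end passes the narrow rim only when its far end is at +89+d or beyond.
- box_spring (a point): Point at box y = +73 mm, 60 mm over the table: where the face of the sprung strip under the wide rim would be if d were 0 (truly +73+d). The strip, 110 mm wide, stands 1 to 20 mm above the ledges. It can be pushed +y by 21 mm to a hard stop; the board needs 16 to 21 mm. It resists with about 2.8 N at first, 0.35 N per mm more, 10 N fully in.
- amber_mid (a point): Bystander: small amber bottle, 36 mm across, 75 mm high; its middle.
- vial_mid (a point): Bystander: small brass-coloured vial with white cap, 30 mm across, 70 mm high; its middle.
- brush_mid (a point): Bystander: brush lying flat, 150 mm long along its x; its origin.
- jar_mid (a point): Bystander: white jar, 48 mm across, 60 mm high; its middle.
- dish_mid (a point): Bystander: blue plate, 110 mm across, 22 mm high; its middle.
- cup_mid (a point): Bystander: white cup, 64 mm across, 60 mm high; its middle.
- loupe_mid (a point): Bystander: hand magnifier lying flat, lens ring 72 mm across, 14 mm high, handle reaching 117 mm to its -y; the ring's centre.
- board: The same board; origin at the centre of its underside, axes as for its grip point.
Mind the look-alikes: they are no part of the job. Of the things like the board, leave any that is blue; of the rest the larger one is meant.

How it is judged:
At the end, for the whole second after the job is handed in: The board rests released in the box: underside on the ledges (within 3 mm), level within 2 degrees, square to the box within 4.5 degrees, centred across it within 8 mm, grip point at box y -34 to +4 mm (covers every place of the frame) (x of board_grip in the frame of box between -0.008 and 0.008 m and y of board_grip in the frame of box between -0.034 and 0.004 m and z of board_grip in the frame of box between 0.071 and 0.077 m and angle between board_grip's own z axis and vertical below 0.035 rad and angle between the y axis of board_grip and the y axis of box, either way round below 0.08 rad and linear speed of board below 0.02 m/s); the robot touches nothing.
It fails at once if the board and the box are pressed together with more than 30 N (contact force between board and box above 30 N).
It fails at once if a bystander is moved more than 30 mm or knocked over (distance of any of amber_mid, vial_mid, brush_mid, jar_mid, dish_mid, cup_mid, loupe_mid from where it was at the start of the episode above 0.03 m).
It also fails if it takes over 67 s, if anything falls off the work surface, if the arm or the gripper's body presses on something with over 40 N, if the wrist force passes 120 N, or if a joint passes its speed limit or range.

## Working session

There is one attempt and no reset: what is moved stays moved. The work goes in short steps, Python scripts to look and compute and a tool call to move; the robot and the scene stay as the last step left them, time stands still between calls to the robot, and variables do not carry over. Pictures are saved under pics/ and viewed, at most 10 in all, crops included, and the job is handed in when it is done.

Besides the shell and the picture viewer there is one more tool, called after "Request:" as a command line: name --argument value ..., lists and objects as JSON in quotes. apply_moves: Moves the arm, as the interface text tells. Shifts and turns lie within -1 to 1; 1 stands for 800 mm of shift or 180 degrees of turn. Its arguments: {"type":"object","properties":{"claw":{"type":"array","items":{"type":"number"}},"travel":{"type":"array","items":{"type":"array","items":{"type":"number"}}},"turn":{"type":"array","items":{"type":"array","items":{"type":"number"}}},"newtons":{"type":"number"}},"required":["claw","travel","turn"]}

```bash
mkdir -p pics; ls; cat > h.py <<'E'
import numpy as np, cv2
from scipy.spatial.transform import Rotation as Ro
from station import manip
def snap(n):
    s=manip.snapshot(n); s={k:(np.array(v) if not isinstance(v,str) else v) for k,v in s.items()}; return s
def save(im,f): cv2.imwrite('pics/'+f,im[:,:,::-1])
def cloud(s):
    K=s['intrinsics'];d=s['depth'];v,u=np.mgrid[:d.shape[0],:d.shape[1]]
    P=np.stack([(u-K[0,2])/K[0,0]*d,(v-K[1,2])/K[1,1]*d,d],-1)
    return (P-s['t'])@s['R']
E
python3 - <<'E'
from h import *
a=snap('top');b=snap('side')
np.savez('top.npz',**a);np.savez('side.npz',**b)
save(a['pixels'],'top.png');save(b['pixels'],'side.png')
print(manip.sense())
E
```

```text
pics
{'t': 0.1, 'q': array([ 9.94520536e-01,  5.28407402e-01,  1.43375804e+00, -1.21512836e-05,
        1.18142774e+00, -1.78485457e-01]), 'qd': array([ 1.01248524e-05, -1.63470080e-03, -2.33487894e-03, -1.07170157e-03,
        1.30343447e-03, -8.30925736e-04]), 'tau': array([-9.48575507e-04, -4.43305457e+01, -1.78585070e+01, -3.12117272e-04,
        3.88568529e-03,  2.03065063e-06]), 'tcp_pos': array([0.24172483, 0.57566441, 0.2304156 ]), 'tool_rot': array([ 1.97584035e-01,  9.80285442e-01, -9.31952591e-04, -3.63362251e-04]), 'force': array([ 0.30973583, -0.29011984,  0.28691806]), 'ft_torque': array([ 0.03313531,  0.04014095, -0.07086226]), 'gripper_force': 0.0, 'finger_gap': 0.9982746540835167}
```

View pics/top.png

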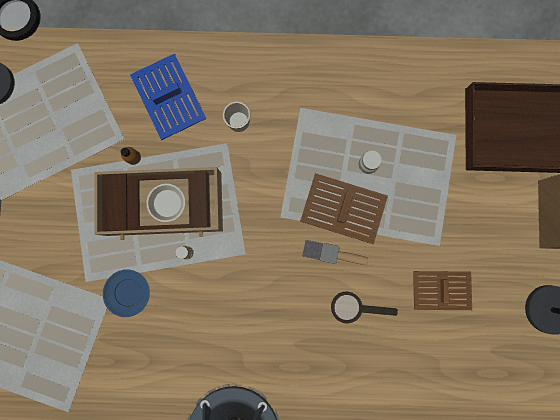

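View pics/side.png

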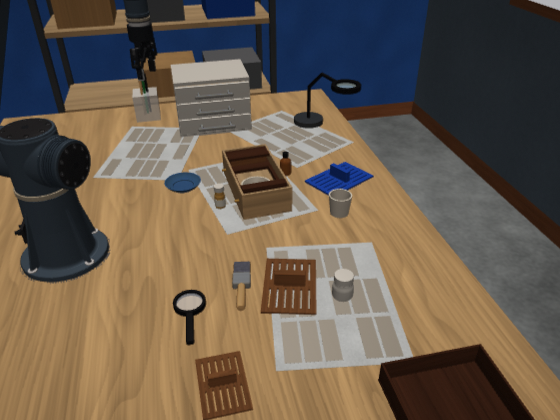

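The top picture shows three board-like things: a blue one at (168,95), a large brown one at (344,208) and a small brown one at (443,290). I take the large brown one. The box is at (160,202), and its wide dark rim seems to be on the left, near (113,202). I'll measure both and check the choice in a crop.

```bash
python3 - <<'E'
from h import *
a=dict(np.load('top.npz'));P=cloud(a);im=a['pixels']
def q(u,v):print((u,v),P[v,u].round(3))
for n,uv in dict(grip=(344,208),small=(443,290),blue=(168,95),cup=(237,115),jar=(371,160),amber=(130,156),vial=(184,252),dish=(126,293),brush=(322,252),loupe=(347,307),table=(270,330)).items():print(n,end=' ');q(*uv)
# board: dark brown pixels region around
hsv=cv2.cvtColor(im,cv2.COLOR_RGB2HSV)
def rect(m):
    X=P[m][:,:2].astype(np.float32)*1000; r=cv2.minAreaRect(X); print(np.round(r[0],1),np.round(r[1],1),round(r[2],2),len(X)); print(cv2.boxPoints(r).round(0).tolist())
win=np.zeros(im.shape[:2],bool);win[165:250,295:395]=1
z=P[...,2]
m=win&(z<.02)&(im[...,0]<135)&(im[...,0].astype(int)-im[...,2]>25)
m=cv2.morphologyEx(m.astype(np.uint8),cv2.MORPH_OPEN,np.ones((2,2)))
n,l,st,_=cv2.connectedComponentsWithStats(m);k=1+st[1:,4].argmax();print(st[k]);
print('board');rect(l==k)
g=win&(z>.03)&(P[...,0]<.62)&(z<.055);n,l,st,_=cv2.connectedComponentsWithStats(g.astype(np.uint8));k=1+st[1:,4].argmax();print('grip',np.median(z[l==k]));rect(l==k)
win[:]=0;win[160:245,85:230]=1
for zz in((.07,.1),(.076,.079),(.0805,.083)):
  b=win&(z>zz[0])&(z<zz[1]);print('box',zz);rect(b)
# profile along the box's long middle
for v in (190,203,215):print([(u,*(P[v,u]*1000).round(0).astype(int)) for u in range(92,228,4)])
c=np.hstack([cv2.resize(im[160:245,290:400],(400,309),interpolation=2),cv2.resize(im[155:250,85:232],(400,309),interpolation=2)])
save(c,'crop.png')
E
```

```text
grip (344, 208) [ 0.517 -0.24   0.042]
small (443, 290) [ 0.338 -0.47   0.027]
blue (168, 95) [0.777 0.18  0.026]
cup (237, 115) [0.738 0.017 0.006]
jar (371, 160) [ 0.626 -0.297  0.062]
amber (130, 156) [0.622 0.253 0.054]
vial (184, 252) [0.407 0.116 0.069]
dish (126, 293) [0.308 0.259 0.005]
brush (322, 252) [ 0.416 -0.193  0.02 ]
loupe (347, 307) [ 0.291 -0.255  0.006]
table (270, 330) [ 0.233 -0.078  0.001]
[ 301  175   88   70 3187]
board
[ 477.1 -230.8] [188.8 209.4] 73.95 3187
[[350.0, -292.0], [552.0, -350.0], [604.0, -169.0], [403.0, -111.0]]
grip 0.0415178881929172
[ 520.6 -243.3] [16.2 70. ] 74.3 224
[[485.0, -242.0], [552.0, -261.0], [557.0, -245.0], [489.0, -226.0]]
box (0.07, 0.1)
[519.8 182.8] [140.8 275.6] 3.98 3192
[[440.0, 315.0], [459.0, 40.0], [600.0, 50.0], [581.0, 325.0]]
box (0.076, 0.079)
[519.7 182.8] [140.5 275.4] 3.97 562
[[440.0, 315.0], [459.0, 41.0], [599.0, 50.0], [580.0, 325.0]]
box (0.0805, 0.083)
[519.3 181.8] [139.8 273.5] 3.85 1146
[[440.0, 314.0], [459.0, 41.0], [598.0, 50.0], [580.0, 323.0]]
[(92, np.int64(548), np.int64(357), np.int64(-1)), (96
[... 4402 characters left out ...]
72, np.int64(493), np.int64(159), np.int64(13)), (176, np.int64(492), np.int64(147), np.int64(28)), (180, np.int64(493), np.int64(141), np.int64(9)), (184, np.int64(494), np.int64(132), np.int64(9)), (188, np.int64(494), np.int64(122), np.int64(10)), (192, np.int64(491), np.int64(105), np.int64(50)), (196, np.int64(489), np.int64(91), np.int64(79)), (200, np.int64(489), np.int64(82), np.int64(80)), (204, np.int64(489), np.int64(73), np.int64(80)), (208, np.int64(491), np.int64(68), np.int64(57)), (212, np.int64(495), np.int64(66), np.int64(10)), (216, np.int64(490), np.int64(47), np.int64(78)), (220, np.int64(494), np.int64(43), np.int64(39)), (224, np.int64(497), np.int64(39), np.int64(0))]
```

View pics/crop.png

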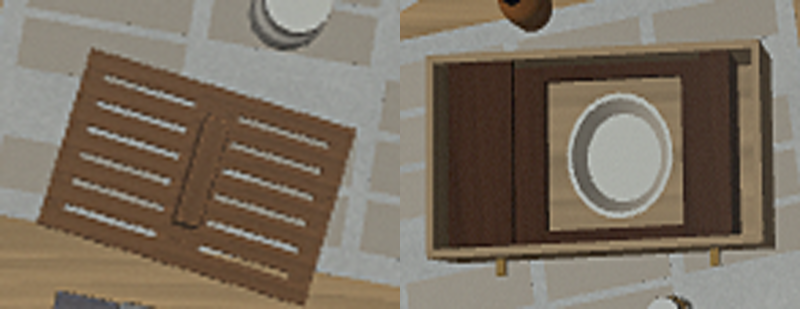

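The crop confirms the choice: it is the larger brown board, with its grip on the middle. The wide rim is at the left end of the box (+y of the box points to world +y) and the frame offset looks like d of about +4 to +5 mm. The grip measures 70 x 16 mm and the box 141 x 276 mm, both matching the given sizes. Starting the approach.

Request:
apply_moves --claw '[1,1,1,1,1]' --travel '[[-0.0287,-0.0324,0.004],[-0.0574,-0.0647,0.008],[-0.0861,-0.0971,0.012],[-0.1148,-0.1294,0.016],[-0.1435,-0.1618,0.02]]' --turn '[[0,0,0],[0,0,0],[0,0,0],[0,0,0],[0,0,0]]' --newtons 60

```text
t: 0.52
tcp_pos: [0.2976, 0.4108, 0.2149]
tool_rot: [0.197, 0.98, -0.0, -0.0]
force: [0.2, 0.4, 0.0]
finger_gap: 0.997
gripper_force: 0.0
```

Request:
apply_moves --claw '[1,1,1,1,1]' --travel '[[-0.0287,-0.0324,0.004],[-0.0574,-0.0647,0.008],[-0.0861,-0.0971,0.012],[-0.1148,-0.1294,0.016],[-0.1435,-0.1618,0.02]]' --turn '[[0,0,0],[0,0,0],[0,0,0],[0,0,0],[0,0,0]]'

```text
t: 0.93
tcp_pos: [0.3534, 0.247, 0.1991]
tool_rot: [0.197, 0.98, -0.0, -0.0]
force: [0.3, 0.1, -0.1]
finger_gap: 1.001
gripper_force: 0.0
```

Request:
apply_moves --claw '[1,1,1,1,1]' --travel '[[-0.0287,-0.0324,0.004],[-0.0574,-0.0647,0.008],[-0.0861,-0.0971,0.012],[-0.1148,-0.1294,0.016],[-0.1435,-0.1618,0.02]]' --turn '[[0,0,0],[0,0,0],[0,0,0],[0,0,0],[0,0,0]]'

```text
t: 1.35
tcp_pos: [0.4092, 0.0831, 0.1831]
tool_rot: [0.198, 0.98, 0.0, -0.0]
force: [1.0, 1.2, -0.2]
finger_gap: 0.999
gripper_force: 0.0
```

Request:
apply_moves --claw '[1,1,1,1,1]' --travel '[[-0.0287,-0.0324,0.004],[-0.0574,-0.0647,0.008],[-0.0861,-0.0971,0.012],[-0.1148,-0.1294,0.016],[-0.1435,-0.1618,0.02]]' --turn '[[0,0,0],[0,0,0],[0,0,0],[0,0,0],[0,0,0]]'

```text
t: 1.77
tcp_pos: [0.4648, -0.0807, 0.1669]
tool_rot: [0.198, 0.98, 0.0, -0.0]
force: [0.6, 0.6, 0.8]
finger_gap: 1.002
gripper_force: 0.0
```

Request:
apply_moves --claw '[1,1,1,1,1]' --travel '[[-0.0287,-0.0324,0.004],[-0.0574,-0.0647,0.008],[-0.0861,-0.0971,0.012],[-0.1148,-0.1294,0.016],[-0.1435,-0.1618,0.02]]' --turn '[[0,0,-0.01],[0,0,-0.02],[0,0,-0.03],[0,0,-0.0394],[0,0,-0.0394]]'

```text
t: 2.18
tcp_pos: [0.5205, -0.2444, 0.1507]
tool_rot: [0.136, 0.991, 0.0, -0.0]
force: [1.0, -0.3, 0.0]
finger_gap: 1.006
gripper_force: 0.0
```

```bash
cat >> h.py <<'E'
BC=np.array([.5198,.1828,0]);BA=np.deg2rad(3.95)
BR=Ro.from_euler('z',BA).as_matrix()
def rel(pos,R):
    s=manip.sense();T=Ro.from_quat(s['tool_rot']);
    tr=T.inv().apply(np.array(pos)-s['tcp_pos'])/.8; tu=(T.inv()*R).as_rotvec()/np.pi
    print('travel',tr.round(4),'turn',tu.round(4),'t',s['t'])
def down(ang): # tool down, tool y at world angle ang(deg)
    a=np.deg2rad(ang);y=np.array([np.cos(a),np.sin(a),0]);z=np.array([0,0,-1.]);return Ro.from_matrix(np.c_[np.cross(y,z),y,z])
E
python3 - <<'E'
from h import *
s=manip.sense();print(s['tcp_pos'],s['force'],s['q'])
rel([.5206,-.2433,.010],down(74.2))
w=snap('wrist');save(w['pixels'],'w1.png');P=cloud(w)
g=(P[...,2]>.036)&(P[...,2]<.048)&(np.hypot(P[...,0]-.52,P[...,1]+.243)<.05)
n,l,st,_=cv2.connectedComponentsWithStats(g.astype(np.uint8));k=1+st[1:,4].argmax()
r=cv2.minAreaRect((P[l==k][:,:2]*1000).astype(np.float32));print(r,np.median(P[l==k][:,2]))
E
```

```text
[ 0.52051117 -0.2443989   0.15073657] [ 1.04609607 -0.3388584   0.01049554] [-6.33289203e-01  5.66048272e-01  1.63509893e+00  1.32546099e-04
  9.41466757e-01 -1.93068915e+00]
travel [1.000e-04 1.300e-03 1.759e-01] turn [ 0.0001 -0.0003  0.0007] t 2.1833
((519.6006469726562, -241.49234008789062), (15.780637741088867, 69.64039611816406), 73.92327117919922) 0.04110239746289722
```

Request:
apply_moves --claw '[1,1,1,1,1]' --travel '[[0,0.0025,0.045],[0,0.0025,0.09],[0,0.0025,0.13],[0,0.0025,0.16],[0,0.0025,0.175]]' --turn '[[0,0,0],[0,0,0],[0,0,0],[0,0,0],[0,0,0]]'

```text
t: 2.65
tcp_pos: [0.519, -0.2394, 0.0079]
tool_rot: [0.137, 0.991, 0.001, -0.003]
force: [-0.3, 0.2, 0.2]
finger_gap: 0.997
gripper_force: 0.0
```

Request:
apply_moves --claw '[-1,-1,-1,-1,-1]' --travel '[[0,0,0],[0,0,0],[0,0,0],[0,0,0],[0,0,0]]' --turn '[[0,0,0],[0,0,0],[0,0,0],[0,0,0],[0,0,0]]'

```text
t: 3.07
tcp_pos: [0.5221, -0.2415, 0.013]
tool_rot: [0.137, 0.991, -0.001, 0.001]
force: [-0.3, 0.1, 0.2]
finger_gap: 0.298
gripper_force: 0.0
```

Request:
apply_moves --claw '[-1,-1,-1,-1,-1]' --travel '[[0,0,0],[0,0,0],[0,0,0],[0,0,0],[0,0,0]]' --turn '[[0,0,0],[0,0,0],[0,0,0],[0,0,0],[0,0,0]]'

```text
t: 3.48
tcp_pos: [0.522, -0.2415, 0.0129]
tool_rot: [0.137, 0.991, -0.001, 0.001]
force: [-0.1, -0.4, 6.1]
finger_gap: 0.176
gripper_force: 60.0
```

Request:
apply_moves --claw '[-1,-1,-1,-1,-1]' --newtons 90 --travel '[[0,0,-0.025],[0,0,-0.07],[0,0,-0.12],[0,0,-0.17],[0,0,-0.21]]' --turn '[[0,0,0],[0,0,0],[0,0,0],[0,0,0],[0,0,0]]'

```text
t: 3.9
tcp_pos: [0.5213, -0.2409, 0.1823]
tool_rot: [0.137, 0.991, -0.001, 0.001]
force: [-0.5, -0.4, -2.2]
finger_gap: 0.172
gripper_force: 87.9
```

Request:
apply_moves --claw '[-1,-1,-1,-1,-1]' --travel '[[0.006,0.02,-0.01],[0.0178,0.061,-0.015],[0.0297,0.102,-0.02],[0.0416,0.143,-0.02],[0.0535,0.184,-0.02]]' --turn '[[0,0,0],[0,0,0],[0,0,0],[0,0,0],[0,0,0]]'

```text
t: 4.32
tcp_pos: [0.5183, -0.0852, 0.1948]
tool_rot: [0.137, 0.991, 0.0, -0.001]
force: [0.3, 0.6, -2.6]
finger_gap: 0.171
gripper_force: 88.1
```

Request:
apply_moves --claw '[-1,-1,-1,-1,-1]' --travel '[[0.0119,0.041,0],[0.0238,0.082,0],[0.0357,0.123,0],[0.0476,0.164,0],[0.0535,0.184,0]]' --turn '[[0,0,0],[0,0,0],[0,0,0],[0,0,0],[0,0,0]]'

```text
t: 4.73
tcp_pos: [0.5158, 0.07, 0.1943]
tool_rot: [0.135, 0.991, 0.001, -0.002]
force: [-0.1, -0.7, -2.1]
finger_gap: 0.169
gripper_force: 88.2
```

Request:
apply_moves --claw '[-1,-1,-1,-1,-1]' --travel '[[0.0119,0.041,0],[0.0238,0.082,0],[0.0357,0.123,0],[0.0357,0.123,0],[0.0357,0.123,0]]' --turn '[[0,0,-0.025],[0,0,-0.055],[0,0,-0.085],[0,0,-0.1097],[0,0,-0.1097]]'

```text
t: 5.15
tcp_pos: [0.5154, 0.1705, 0.1942]
tool_rot: [-0.038, 0.999, -0.0, -0.001]
force: [0.9, 0.4, -2.0]
finger_gap: 0.169
gripper_force: 88.6
```

```bash
python3 - <<'E'
from h import *
s=manip.sense();print(s['t'],s['tcp_pos'],s['force'],Ro.from_quat(s['tool_rot']).as_matrix().round(4).tolist(),s['finger_gap'])
for n in('top','side','wrist'):
    a=snap(n);np.savez(n+'2.npz',**a);P=cloud(a);z=P[...,2]
    D=(P-s['tcp_pos'])@Ro.from_quat(s['tool_rot']).as_matrix()
    g=(abs(D[...,0])<.075)&(abs(D[...,1])<.105)&(D[...,2]>-.004)&(D[...,2]<.02)
    np.save(n+'g.npy',g)
    X=D[g]*1000; 
    if len(X)<50: print(n,len(X)); continue
    top=X[(X[:,2]<12)]
    r=cv2.minAreaRect(X[:,:2].astype(np.float32));print(n,len(X),r,'zmed',np.median(X[:,2]))
    A=np.c_[X[:,:2],np.ones(len(X))];k=abs(X[:,2]-np.median(X[:,2]))<4;print('plane',np.linalg.lstsq(A[k],X[k][:,2],rcond=None)[0])
a=dict(np.load('top2.npz'));b=dict(np.load('side2.npz'))
save(np.hstack([a['pixels'][120:300,60:300],b['pixels'][60:240,150:390]]).repeat(1,0),'lift.png')
E
```

```text
5.15 [0.51540496 0.17054831 0.19423499] [ 0.85811984  0.38774879 -1.97857259] [[-0.9971, -0.076, -0.0027], [-0.076, 0.9971, -0.0002], [0.0027, 0.0, -1.0]] 0.16903794789207424
top 2347 ((0.7907066345214844, -29.512393951416016), (120.62073516845703, 125.87210083007812), 0.18604333698749542) zmed 7.446690536538586
plane [-1.73288866e-03  7.09488466e-04  7.46714520e+00]
side 1041 ((2.12957763671875, -3.5617446899414062), (121.27770233154297, 189.8859100341797), 0.3523983359336853) zmed 6.524175658201413
plane [-1.17551854e-03 -2.63194968e-03  6.54083324e+00]
wrist 51246 ((1.425018310546875, -2.109832763671875), (120.2284927368164, 181.5214385986328), 0.42264682054519653) zmed 7.583141814171391
plane [-4.61285870e-03 -5.92846420e-04  7.75018972e+00]
```

View pics/lift.png

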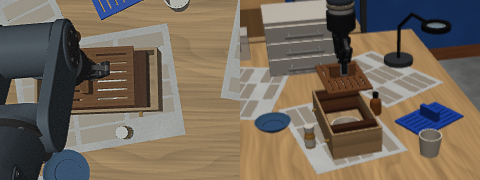

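The board hangs level in the gripper and squared over the box. Side crop: board at about (345,77), box at (345,120). Next I refine d and plan the tipped feed.

```bash
cat >> h.py <<'E'
D_=.0045
def tgt(yF,zF,th,d=None,dx=0,show=True):
    d=D_ if d is None else d/1000
    T0=down(94.3) # level tool
    tilt=Ro.from_rotvec(-np.deg2rad(th)*BR[:,0])
    yb=BR[:,1]; e=tilt.apply(yb)
    F=BC+BR@np.array([dx/1000,yF/1000+d,zF/1000]); C=F-.09*e
    R=tilt*T0
    pos=C-R.apply(np.array([1.0,-1.8,13.3])/1000)
    if show: print((yF,zF,th),pos.round(4),end=' ');rel(pos,R)
    return pos,R
def state():
    s=manip.sense();R=Ro.from_quat(s['tool_rot']);C=s['tcp_pos']+R.apply(np.array([1.0,-1.8,13.3])/1000)
    e=R.apply([0,1,0]);q=(BR.T@(C+.09*R.as_matrix()[:,1]-BC))*1000
    print('far',q.round(1),'minus d',q[1]-D_*1000,'tilt',np.rad2deg(np.arcsin(-e[2])).round(2),'yaw',np.rad2deg(np.arctan2(e[1],e[0])).round(2),'F',(BR.T@s['force']).round(1),'t',s['t'],s['finger_gap'])
E
python3 - <<'E'
from h import *
a=dict(np.load('top.npz'));K=a['intrinsics'];z=cloud(a)[...,2]
def ray(u,v,h):
    r=a['R'].T@np.linalg.solve(K,[u,v,1]);o=-a['R'].T@a['t'];return o+r*(h-o[2])/r[2]
W=[];N=[]
for v in range(184,222):
    r=z[v]>.066
    u=max(u for u in range(110,150) if r[u]);W.append((BR.T@(ray(u+.5,v,.082)-BC))[1]*1000)
    u=min(u for u in range(180,206) if r[u]);N.append((BR.T@(ray(u-.5,v,.082)-BC))[1]*1000)
W,N=np.array(W),np.array(N);print('d wide',W.mean()-63,W.std(),'narrow',N.mean()+91,N.std())
state()
for w in((55,100,14),(55,56,14),(72,55,14)):tgt(*w)
E
```

```text
d wide -0.3589867239071438 3.861362982179512 narrow 4.98040283308876 6.57634640548978
far [ -5.3  73.5 181.3] minus d 68.99510137573395 tilt 0.02 yaw 93.93 F [ 0.6 -0.3 -1.6] t 5.3 0.17148286970524793
(55, 100, 14) [0.5224 0.1601 0.1342] travel [-0.0068 -0.0102  0.0755] turn [ 0.0777 -0.0004 -0.002 ] t 5.3
(55, 56, 14) [0.5224 0.1601 0.0902] travel [-0.0069 -0.0102  0.1305] turn [ 0.0777 -0.0004 -0.002 ] t 5.3
(72, 55, 14) [0.5212 0.177  0.0892] travel [-0.0069  0.0111  0.1317] turn [ 0.0777 -0.0004 -0.002 ] t 5.3
```

Request:
apply_moves --claw '[-1,-1,-1,-1,-1]' --travel '[[-0.0069,-0.0102,0.025],[-0.0069,-0.0102,0.05],[-0.0069,-0.0102,0.0755],[-0.0069,-0.0102,0.0755],[-0.0069,-0.0102,0.0755]]' --turn '[[0.025,0,-0.002],[0.05,0,-0.002],[0.0777,0,-0.002],[0.0777,0,-0.002],[0.0777,0,-0.002]]'

```text
t: 5.72
tcp_pos: [0.5223, 0.1601, 0.1335]
tool_rot: [-0.038, 0.992, -0.121, 0.002]
force: [0.2, -0.5, -1.9]
finger_gap: 0.171
gripper_force: 88.7
```

```bash
python3 - <<'E'
from h import *
a=dict(np.load('top.npz'));im=a['pixels'].astype(int);K=a['intrinsics']
def ray(u,v,h):
    r=a['R'].T@np.linalg.solve(K,[u,v,1]);o=-a['R'].T@a['t'];return (BR.T@(o+r*(h-o[2])/r[2]-BC))*1000
P=cloud(a);z=P[...,2]
W=[];N=[]
for v in range(184,222):
    r=z[v]>.066
    W.append(ray(max(u for u in range(112,138) if r[u])+.5,v,.082)[1]);N.append(ray(min(u for u in range(185,206) if r[u])-.5,v,.082)[1])
print(np.round(W).astype(int),np.round(N).astype(int),np.median(W)-63,np.median(N)+91)
v=203;print(im[v,118:134].sum(1),[round(ray(u,v,.082)[1]) for u in(118,134)],im[v,186:212].sum(1),[round(ray(u,v,.082)[1]) for u in(186,211)])
state()
for w in((55,90,14),(55,56,14),(72,55,14)):tgt(*w)
s=snap('side');i=s['pixels'][110:260,190:340];t=snap('top')['pixels'][150:260,80:240]
save(np.hstack([cv2.resize(i,(400,400),interpolation=2),cv2.resize(t,(400,275),interpolation=2)[:,:] if 0 else np.vstack([cv2.resize(t,(400,275),interpolation=2),np.zeros((125,400,3),np.uint8)])]),'tilt.png')
E
```

```text
[63 63 63 57 63 63 63 63 63 63 64 64 64 64 64 64 64 64 64 64 64 50 64 64
 64 64 64 64 64 64 64 64 64 64 64 64 44 64] [-88 -88 -88 -88 -75 -66 -88 -88 -88 -88 -88 -88 -87 -87 -87 -90 -72 -89
 -89 -89 -89 -89 -89 -89 -74 -89 -89 -89 -89 -89 -89 -89 -89 -89 -89 -88
 -88 -88] 0.6488660958391819 2.531655813310124
[138 134 142 149 130 125 145 145  71 130 141 145 146 150 142 137] [83, 47] [315 331 281 113 138 157 160 172 151 162 162 163 154 150 152 164 172 164
 171 174 142 112  99 131 367 338] [-68, -124]
far [-0.8 59.6 99.4] minus d 55.08878044456859 tilt 13.94 yaw 94.44 F [ 0.1 -0.5 -1.9] t 5.7167 0.17079134253496614
(55, 90, 14) [0.5224 0.1601 0.1242] travel [-0.0001  0.0027  0.0113] turn [ 0.0004 -0.0009  0.0007] t 5.7167
(55, 56, 14) [0.5224 0.1601 0.0902] travel [-0.0003  0.013   0.0525] turn [ 0.0004 -0.0009  0.0007] t 5.7167
(72, 55, 14) [0.5212 0.177  0.0892] travel [-0.0005  0.0339  0.0486] turn [ 0.0004 -0.0009  0.0007] t 5.7167
```

View pics/tilt.png

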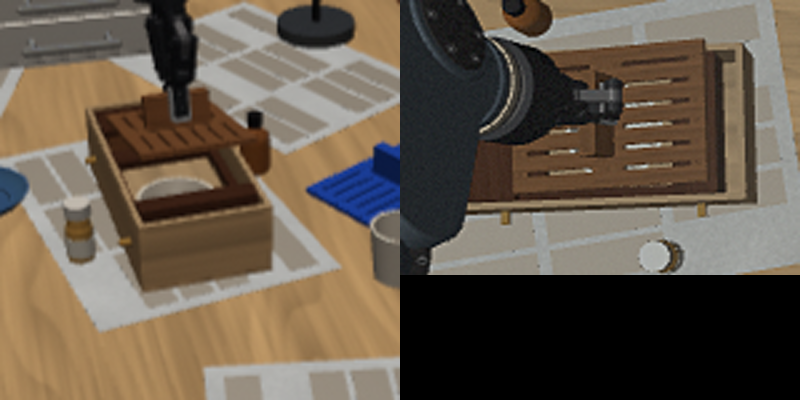

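Side view: the board is tipped with its far end down (about (150,120)) and lies between the side walls. The rim edges give d of about +2 mm. Going down into the opening.

```bash
sed -i 's/^D_=.*/D_=.002/' h.py; python3 - <<'E'
from h import *
for w in((53,80,14),(53,56,14),(70,55,14)):tgt(*w)
E
```

```text
(53, 80, 14) [0.5227 0.1556 0.1142] travel [0.0023 0.0016 0.0272] turn [ 0.0005  0.0006 -0.0001] t 5.8167
(53, 56, 14) [0.5227 0.1556 0.0902] travel [0.0023 0.0089 0.0563] turn [ 0.0005  0.0006 -0.0001] t 5.8167
(70, 55, 14) [0.5215 0.1725 0.0892] travel [0.0021 0.0298 0.0524] turn [ 0.0005  0.0006 -0.0001] t 5.8167
```

Request:
apply_moves --claw '[-1,-1,-1,-1,-1]' --travel '[[0,0.003,0.017],[0,0.006,0.034],[0,0.009,0.049],[0,0.0105,0.055],[0,0.0105,0.055]]' --turn '[[0,0,0],[0,0,0],[0,0,0],[0,0,0],[0,0,0]]'

```text
t: 6.23
tcp_pos: [0.5239, 0.1569, 0.0905]
tool_rot: [-0.037, 0.992, -0.121, 0.004]
force: [-0.7, 0.4, -1.9]
finger_gap: 0.169
gripper_force: 88.9
```

```bash
python3 - <<'E'
from h import *
for i in range(6):
    state()
    if i<5:manip.snapshot('side')
for w in((53,56,14),(70,55,14)):tgt(*w)
E
```

```text
far [ 0.8 56.2 56.3] minus d 54.23494583295144 tilt 13.96 yaw 94.29 F [-0.7  0.4 -1.9] t 6.2333 0.168983663061715
far [ 1.3 56.5 56.8] minus d 54.46076700498648 tilt 13.96 yaw 94.3 F [ 0.3 -0.2 -2.1] t 6.2833 0.16796221578074183
far [ 1.5 56.7 57.2] minus d 54.74081010755911 tilt 13.96 yaw 94.31 F [-0.2 -0.3 -1.9] t 6.3333 0.16872107121830754
far [ 1.7 56.9 57.3] minus d 54.949810093360995 tilt 13.95 yaw 94.33 F [-0.3 -1.  -1.9] t 6.3833 0.17187072898352054
far [ 1.6 57.1 57.2] minus d 55.13052674857959 tilt 13.96 yaw 94.34 F [-0.5  0.6 -2.2] t 6.4333 0.1709130301677018
far [ 1.4 57.2 57.1] minus d 55.21449502176542 tilt 13.96 yaw 94.36 F [ 0.4  0.1 -1.9] t 6.4833 0.17086069818052507
(53, 56, 14) [0.5227 0.1556 0.0902] travel [ 0.0025 -0.0023  0.0019] turn [0.0002 0.001  0.0003] t 6.4833
(70, 55, 14) [0.5215 0.1725 0.0892] travel [ 0.0024  0.0186 -0.002 ] turn [0.0002 0.001  0.0003] t 6.4833
```

Request:
apply_moves --claw '[-1,-1,-1,-1,-1]' --travel '[[0.0015,0.005,-0.0005],[0.0015,0.01,-0.001],[0.0015,0.015,-0.0015],[0.0015,0.0186,-0.002],[0.0015,0.0186,-0.002]]' --turn '[[0,0,0],[0,0,0],[0,0,0],[0,0,0],[0,0,0]]'

```text
t: 6.9
tcp_pos: [0.5213, 0.1735, 0.0881]
tool_rot: [-0.039, 0.992, -0.122, 0.004]
force: [-0.5, 0.8, -2.4]
finger_gap: 0.172
gripper_force: 88.9
```

```bash
python3 - <<'E'
from h import *
state();manip.snapshot('side');state()
s=snap('side');np.savez('s3.npz',**s)
i=s['pixels'][130:240,200:310];save(cv2.resize(i,(600,600),interpolation=2),'feed.png')
for w in((72,54,14),(92,54,14)):tgt(*w)
E
```

```text
far [-0.9 73.  53.9] minus d 71.00750792335238 tilt 13.97 yaw 94.48 F [-0.4  0.8 -2.4] t 6.9 0.17209288312619075
far [-0.9 72.7 53.8] minus d 70.6520719738954 tilt 13.99 yaw 94.47 F [ 0.8 -0.1 -2. ] t 6.95 0.1685876331385836
(72, 54, 14) [0.5214 0.1745 0.0882] travel [-0.0003  0.0019 -0.0007] turn [0.     0.0004 0.0008] t 7.0
(92, 54, 14) [0.52   0.1945 0.0882] travel [-0.0005  0.0262 -0.0068] turn [0.     0.0004 0.0008] t 7.0
```

View pics/feed.png

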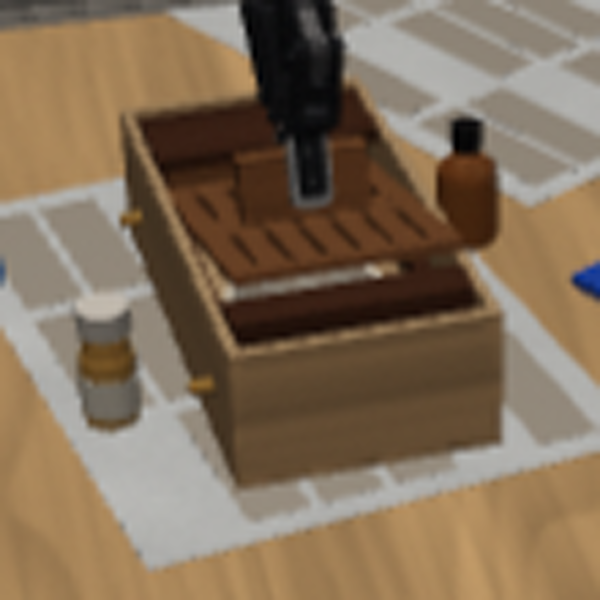

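The far end is under the wide rim (around (260,170)) and the near end is up at (350,260), inside the walls. Now pushing gently while watching the force.

Request:
apply_moves --claw '[-1,-1,-1,-1,-1]' --travel '[[0,0.002,-0.0005],[0,0.004,-0.001],[0,0.006,-0.0015],[0,0.0072,-0.0018],[0,0.0072,-0.0018]]' --turn '[[0,0,0],[0,0,0],[0,0,0],[0,0,0],[0,0,0]]'

```text
t: 7.42
tcp_pos: [0.5207, 0.178, 0.0882]
tool_rot: [-0.038, 0.992, -0.122, 0.004]
force: [0.2, -3.8, -0.7]
finger_gap: 0.169
gripper_force: 88.8
```

Request:
apply_moves --claw '[-1,-1,-1,-1,-1]' --travel '[[0,0.002,-0.0005],[0,0.004,-0.001],[0,0.006,-0.0015],[0,0.0072,-0.0018],[0,0.0072,-0.0018]]' --turn '[[0,0,0],[0,0,0],[0,0,0],[0,0,0],[0,0,0]]'

```text
t: 7.83
tcp_pos: [0.5203, 0.1839, 0.0882]
tool_rot: [-0.038, 0.992, -0.122, 0.004]
force: [0.2, -5.9, -0.0]
finger_gap: 0.173
gripper_force: 88.9
```

```bash
python3 - <<'E'
from h import *
for i in range(3):
    state();manip.snapshot('side')
E
```

```text
far [-1.2 83.4 53.9] minus d 81.40717615220308 tilt 14.07 yaw 94.43 F [-0.2 -5.9 -0. ] t 7.8333 0.17349026638927906
far [-1.2 83.3 53.9] minus d 81.33236279492665 tilt 14.07 yaw 94.43 F [-0.2 -6.1 -1.4] t 7.8833 0.17128743730798135
far [-1.2 83.3 53.9] minus d 81.27054822010064 tilt 14.07 yaw 94.43 F [ 0.6 -6.  -1.3] t 7.9333 0.16799426044108853
```

Request:
apply_moves --claw '[-1,-1,-1,-1,-1]' --travel '[[0,0.002,-0.0005],[0,0.004,-0.001],[0,0.006,-0.0015],[0,0.008,-0.002],[0,0.0085,-0.0021]]' --turn '[[0,0,0],[0,0,0],[0,0,0],[0,0,0],[0,0,0]]'

```text
t: 8.4
tcp_pos: [0.5197, 0.1902, 0.0884]
tool_rot: [-0.038, 0.992, -0.123, 0.004]
force: [0.3, -8.6, 0.0]
finger_gap: 0.173
gripper_force: 88.9
```

Request:
apply_moves --claw '[-1,-1,-1,-1,-1]' --travel '[[0,0.001,-0.0003],[0,0.002,-0.0006],[0,0.0036,-0.0009],[0,0.0036,-0.0009],[0,0.0036,-0.0009]]' --turn '[[0,0,0],[0,0,0],[0,0,0],[0,0,0],[0,0,0]]'

```text
t: 8.82
tcp_pos: [0.5195, 0.1927, 0.0885]
tool_rot: [-0.038, 0.992, -0.123, 0.004]
force: [0.9, -9.4, -0.6]
finger_gap: 0.171
gripper_force: 88.9
```

```bash
python3 - <<'E'
from h import *
F=[]
for i in range(4):
    state();manip.snapshot('side');F.append(BR.T@manip.sense()['force'])
print(np.mean(F,0))
s=manip.sense();p=(BR.T@(s['tcp_pos']-BC));print(p)
E
```

```text
far [-1.3 92.1 54. ] minus d 90.1254411874572 tilt 14.18 yaw 94.45 F [ 0.3 -9.5 -0.6] t 8.8167 0.17092650234423595
far [-1.3 92.1 54. ] minus d 90.09309434070522 tilt 14.18 yaw 94.44 F [ 0.2 -9.6 -0.7] t 8.8667 0.17204050434242024
far [-1.3 92.1 54. ] minus d 90.07179844169313 tilt 14.18 yaw 94.44 F [ 0.5 -8.9  0.1] t 8.9167 0.17012341739914077
far [-1.3 92.1 54. ] minus d 90.06102692046568 tilt 14.18 yaw 94.44 F [-0.4 -9.1  0.9] t 8.9667 0.1674107079678057
[-0.1526264  -9.14832303  0.03540498]
[0.00045067 0.00982756 0.08848732]
```

```bash
python3 - <<'E'
from h import *
for w in((91,53.5,10),(91.3,53,7),(91.6,52.5,4),(91.7,52,2),(91.7,52,0)):tgt(*w,dx=-.6)
E
```

```text
(91, 53.5, 10) [0.5196 0.1913 0.0819] travel [0.0001 0.0004 0.0084] turn [-0.0232 -0.0002  0.0007] t 9.0167
(91.3, 53, 7) [0.5197 0.1902 0.0769] travel [0.0001 0.0006 0.0147] turn [-0.0399 -0.0003  0.0007] t 9.0167
(91.6, 52.5, 4) [0.5197 0.1894 0.0719] travel [0.0001 0.0011 0.0211] turn [-0.0566 -0.0005  0.0007] t 9.0167
(91.7, 52, 2) [0.5198 0.1888 0.0684] travel [0.0001 0.0016 0.0255] turn [-0.0677 -0.0005  0.0007] t 9.0167
(91.7, 52, 0) [0.5198 0.1883 0.0653] travel [0.0001 0.0019 0.0294] turn [-0.0788 -0.0006  0.0007] t 9.0167
```

Request:
apply_moves --claw '[-1,-1,-1,-1,-1]' --travel '[[0,0.0002,0.0042],[0,0.0004,0.0084],[0,0.0005,0.0115],[0,0.0006,0.0147],[0,0.0006,0.0147]]' --turn '[[-0.0116,0,0.0004],[-0.0232,0,0.0007],[-0.0315,0,0.0007],[-0.0399,0,0.0007],[-0.0399,0,0.0007]]'

```text
t: 9.43
tcp_pos: [0.5197, 0.1896, 0.0767]
tool_rot: [-0.037, 0.997, -0.06, 0.001]
force: [0.1, -9.0, 0.9]
finger_gap: 0.175
gripper_force: 89.4
```

```bash
python3 - <<'E'
from h import *
F=[]
for i in range(3):
    state();s=snap('side');F.append(BR.T@manip.sense()['force'])
print(np.mean(F,0))
i=s['pixels'][130:240,200:310];save(cv2.resize(i,(600,600),interpolation=2),'lev.png')
for w in((91.6,52.5,4),(91.7,52,2),(91.7,51.5,0)):tgt(*w,dx=-.6)
E
```

```text
far [-1.1 92.7 52.9] minus d 90.72198058771859 tilt 6.91 yaw 94.25 F [-0.5 -9.   0.9] t 9.4333 0.17512717304608832
far [-1.1 92.9 53. ] minus d 90.92523619728517 tilt 6.95 yaw 94.26 F [-0.1 -9.3  0.8] t 9.4833 0.17231282084435676
far [-1.1 93.1 53. ] minus d 91.11428619895675 tilt 6.96 yaw 94.28 F [-1.  -9.3  0.2] t 9.5333 0.17135254812920853
[-0.816518   -9.21717516  0.80661465]
(91.6, 52.5, 4) [0.5197 0.1894 0.0719] travel [-0.     -0.0002  0.0063] turn [-0.0164 -0.0004 -0.0001] t 9.5833
(91.7, 52, 2) [0.5198 0.1888 0.0684] travel [-0.     -0.0003  0.0107] turn [-0.0276 -0.0005 -0.0001] t 9.5833
(91.7, 51.5, 0) [0.5198 0.1883 0.0648] travel [-0.     -0.0004  0.0152] turn [-0.0387 -0.0006 -0.0001] t 9.5833
```

View pics/lev.png

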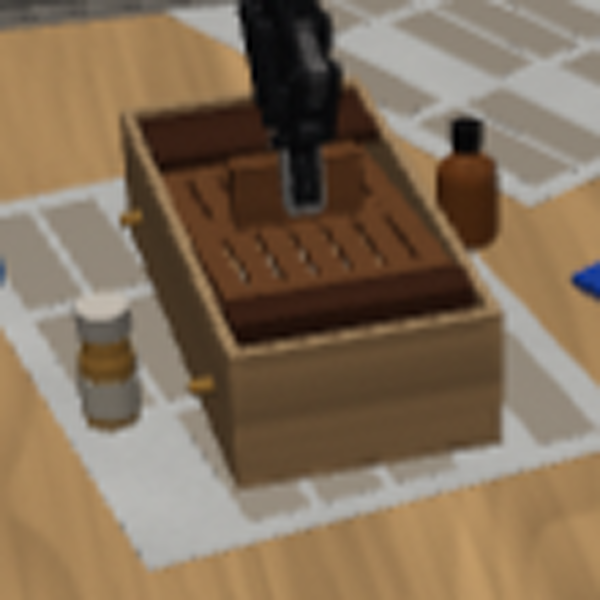

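The near end, at about (350,290), is now just at the narrow rim with no upward force, and the spring force of 9.2 N gives the compression I wanted. I'll carry on levelling.

Request:
apply_moves --claw '[-1,-1,-1,-1,-1]' --travel '[[0,0.0006,0.0022],[0,0.0006,0.0044],[0,0.0006,0.0065],[0,0.0005,0.0086],[0,0.0005,0.0107]]' --turn '[[-0.0056,0,0],[-0.0112,0,0],[-0.0167,0,0],[-0.0222,0,0],[-0.0276,0,0]]'

```text
t: 10.0
tcp_pos: [0.5198, 0.1899, 0.0683]
tool_rot: [-0.038, 0.999, -0.017, 0.0]
force: [-0.2, -9.5, 0.2]
finger_gap: 0.172
gripper_force: 89.5
```

```bash
python3 - <<'E'
from h import *
F=[]
for i in range(3):
    state();s=snap('side');F.append(BR.T@manip.sense()['force'])
print(np.mean(F,0))
for w in((91.7,51.5,0),(91.7,51,0),(76,51,0)):tgt(*w,dx=-.6)
E
```

```text
far [-1.  94.8 52. ] minus d 92.8048854121782 tilt 1.92 yaw 94.31 F [-0.8 -9.5  0.2] t 10.0 0.17223210544955778
far [-1.  94.3 51.8] minus d 92.30810090338899 tilt 1.9 yaw 94.28 F [-2.  -9.8  2. ] t 10.05 0.17073035569984074
far [-1.  94.3 51.8] minus d 92.31696430071071 tilt 1.95 yaw 94.26 F [-1.6 -9.2  1.4] t 10.1 0.17158772760908292
[-1.27694445 -9.36195348  1.59149536]
(91.7, 51.5, 0) [0.5198 0.1883 0.0648] travel [ 0.0002 -0.0014  0.0042] turn [-0.0109 -0.0004 -0.0001] t 10.15
(91.7, 51, 0) [0.5198 0.1883 0.0643] travel [ 0.0002 -0.0014  0.0049] turn [-0.0109 -0.0004 -0.0001] t 10.15
(76, 51, 0) [0.5209 0.1727 0.0643] travel [ 0.0003 -0.021   0.0055] turn [-0.0109 -0.0004 -0.0001] t 10.15
```

Request:
apply_moves --claw '[-1,-1,-1,-1,-1]' --travel '[[0,0,0.0014],[0,0,0.0028],[0,-0.0005,0.0038],[0,-0.0005,0.0038],[0,-0.0005,0.0038]]' --turn '[[-0.0035,0,0],[-0.007,0,0],[-0.0109,0,0],[-0.0109,0,0],[-0.0109,0,0]]'

```text
t: 10.57
tcp_pos: [0.5199, 0.1892, 0.065]
tool_rot: [-0.037, 0.999, -0.0, -0.001]
force: [-1.2, -9.1, -0.3]
finger_gap: 0.172
gripper_force: 89.4
```

```bash
python3 - <<'E'
from h import *
for i in range(3):
    state();s=snap('side')
for w in((91.7,51,0),(85,51,0),(77,51,0)):tgt(*w,dx=-.6)
E
```

```text
far [-1.  94.6 51.7] minus d 92.60469371527587 tilt -0.0 yaw 94.28 F [-1.8 -9.  -0.3] t 10.5667 0.17189080075657948
far [-1.  94.7 51.7] minus d 92.67666507330195 tilt 0.0 yaw 94.29 F [-1.5 -8.9  0.3] t 10.6167 0.16799903179794726
far [-1.  94.7 51.7] minus d 92.70321053022275 tilt 0.0 yaw 94.3 F [-2.2 -9.6 -0.7] t 10.6667 0.17294166869640143
(91.7, 51, 0) [0.5198 0.1883 0.0643] travel [ 0.0002 -0.0013  0.0009] turn [-0.     -0.0003  0.    ] t 10.7167
(85, 51, 0) [0.5203 0.1816 0.0643] travel [ 0.0002 -0.0097  0.0009] turn [-0.     -0.0003  0.    ] t 10.7167
(77, 51, 0) [0.5208 0.1737 0.0643] travel [ 0.0003 -0.0197  0.0009] turn [-0.     -0.0003  0.    ] t 10.7167
```

Request:
apply_moves --claw '[-1,-1,-1,-1,-1]' --travel '[[0.0008,-0.004,0.0004],[0.0008,-0.008,0.0008],[0.0008,-0.012,0.001],[0.0008,-0.016,0.001],[0.0008,-0.0175,0.001]]' --turn '[[0,0,0],[0,0,0],[0,0,0],[0,0,0],[0,0,0]]'

```text
t: 11.13
tcp_pos: [0.5209, 0.1762, 0.0644]
tool_rot: [-0.037, 0.999, 0.001, 0.0]
force: [-1.1, -5.4, -0.3]
finger_gap: 0.171
gripper_force: 89.3
```

```bash
python3 - <<'E'
from h import *
for i in range(3):
    state();s=snap('side')
E
```

```text
far [-0.9 81.6 51.2] minus d 79.59042116828367 tilt -0.1 yaw 94.26 F [-1.5 -5.3 -0.3] t 11.1333 0.17115811006319104
far [-0.9 81.6 51.3] minus d 79.58385587397795 tilt -0.1 yaw 94.26 F [-1.2 -5.8 -0.2] t 11.1833 0.17177163811768273
far [-0.9 81.7 51.3] minus d 79.74470882771702 tilt -0.1 yaw 94.26 F [-0.6 -5.8 -1.2] t 11.2333 0.1694279111998118
```

Request:
apply_moves --claw '[-1,-1,-1,-1,-1]' --travel '[[0,-0.002,0.0005],[0,-0.004,0.001],[0,-0.006,0.0012],[0,-0.006,0.0012],[0,-0.006,0.0012]]' --turn '[[0,0,0],[0,0,0],[0,0,0],[0,0,0],[0,0,0]]'

```text
t: 11.7
tcp_pos: [0.5213, 0.1724, 0.0634]
tool_rot: [-0.037, 0.999, 0.001, 0.0]
force: [0.8, -2.1, -0.2]
finger_gap: 0.175
gripper_force: 89.3
```

```bash
python3 - <<'E'
from h import *
for i in range(3):
    state();s=snap('side')
E
```

```text
far [-0.7 77.7 50.3] minus d 75.7140119300743 tilt -0.15 yaw 94.25 F [ 0.7 -2.2 -0.2] t 11.7 0.17511691981471572
far [-0.7 77.7 50.3] minus d 75.73257250711906 tilt -0.15 yaw 94.26 F [-0.  -1.8  0.2] t 11.75 0.17162519442472457
far [-0.7 77.7 50.3] minus d 75.7177610536309 tilt -0.15 yaw 94.26 F [ 1.6 -1.6 -0.5] t 11.8 0.17084662023304087
```

Request:
apply_moves --claw '[-0.4,-0.2,0,0,0]' --travel '[[0,0,0],[0,0,0],[0,0,0],[0,0,0],[0,0,0]]' --turn '[[0,0,0],[0,0,0],[0,0,0],[0,0,0],[0,0,0]]'

```text
t: 12.27
tcp_pos: [0.5206, 0.1723, 0.0633]
tool_rot: [-0.037, 0.999, 0.001, -0.0]
force: [0.0, -0.3, 0.3]
finger_gap: 0.502
gripper_force: 0.0
```

Request:
apply_moves --claw '[0,0,0,0,0]' --travel '[[0,0,-0.01],[0,0,-0.04],[0,0,-0.09],[0,0,-0.14],[0,0,-0.18]]' --turn '[[0,0,0],[0,0,0],[0,0,0],[0,0,0],[0,0,0]]'

```text
t: 12.68
tcp_pos: [0.5211, 0.1719, 0.2103]
tool_rot: [-0.037, 0.999, 0.001, 0.001]
force: [1.0, 0.3, -0.8]
finger_gap: 0.499
gripper_force: 0.0
```

```bash
python3 - <<'E'
from h import *
s=snap('side');w=snap('wrist');P=cloud(w)
B=((P-BC)@BR)*1000
g=(abs(B[...,0])<45)&(abs(B[...,1]+13)<45)&(B[...,2]>80)&(B[...,2]<100)
n,l,st,_=cv2.connectedComponentsWithStats(g.astype(np.uint8));k=1+st[1:,4].argmax()
print('grip',cv2.minAreaRect(B[l==k][:,:2].astype(np.float32)),np.median(B[l==k][:,2]))
f=(abs(B[...,0])<50)&(abs(B[...,1]+13)<72)&(abs(B[...,2]-56)<5);X=B[f];print('plane deg/z',np.linalg.lstsq(np.c_[X[:,:2],np.ones(len(X))],X[:,2],rcond=None)[0],len(X))
save(np.hstack([cv2.resize(s['pixels'][130:240,200:310],(400,400),interpolation=2),cv2.resize(w['pixels'],(400,300)).repeat(1,0).__class__((400,400,3),np.uint8) if 0 else cv2.copyMakeBorder(cv2.resize(w['pixels'],(400,300)),0,100,0,0,0)]),'end.png')
state()
E
```

```text
grip ((-1.8021049499511719, -10.511957168579102), (15.876306533813477, 69.12954711914062), 89.8426742553711) 91.57563824330221
plane deg/z [-4.03625986e-03  9.66644547e-04  5.55441125e+01] 11369
far [  2.9  77.5 200.7] minus d 75.53423260359502 tilt -0.16 yaw 94.3 F [0.4 0.1 0.1] t 12.7833 0.49690122912251994
```

View pics/end.png

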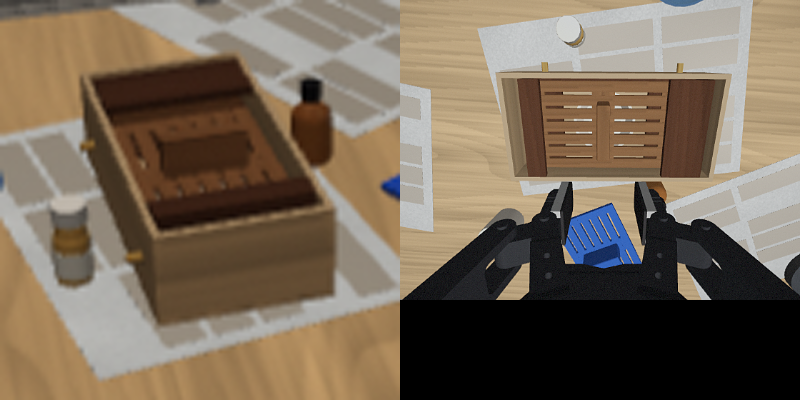

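The picture shows the board flat, with both ends under the rims: narrow rim at about (535,125) and wide rim at about (690,120) in the wrist view. The grip measures x -1.8, y -10.5 and top 91.6 mm, all in range. The board is level to about 0.25° and square to about 0.2°. The gripper is clear, so I'm handing in.

```bash
python3 -c "
from station import manip
print(manip.sign_off())"
```

```text
the job is handed in; nothing more can be done
None
```

The job is handed in: the large brown board lies flat on the ledges, sprung home with both ends under the rims and released; the push peaked at about 10 N and the run took about 13 s of the 67 s, but the sign-off returned no verdict.

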